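# Clear the kettle and roll the canister window-up

### The job

First lift the kettle by its handle off the wooden riser and stand it upright, wholly on the round cork trivet on the counter. Then roll the canister that lies on the riser along the deck, without picking it up, until its long sight window faces straight up, and leave it lying still there on the riser. Do not disturb the mug, the pepper mill, the glass bowl or the amber jar.

Things in the scene. Friction and masses are not known exactly. Their poses are not given: they have to be found in the camera images.
- riser: Fixed wooden counter riser (a low bench): deck 170 mm along its own x, 460 mm along its own y, flat deck top 40 mm above its origin. Across each end of the deck stands a low rail, 14 mm thick, 22 mm above the deck, inner faces at own y = -216 and +216 mm. Origin: centre of its footprint on the counter; z up.
- canister: Round metal canister, 60 mm diameter, 140 mm long, 0.35 kg, lying on the riser deck near one end (kettle near the other), long axis along the riser's x: it rolls along the riser's y, 188 mm a turn, and stops when let go. Origin: its centre. Own z = long axis; own x points out through the middle of the sight window, a flush black strip 18 x 86 mm along its side, which starts sideways or underneath.
- kettle: Steel stove kettle about 0.55 kg, standing on the riser deck: flat foot 90 mm in diameter, belly 110 mm in diameter, lid knob top at 99 mm, overall height 148 mm. Fixed arch handle over the top, lying along its own x; spout towards own +x, its tip 92 mm from the axis and up to 87 mm high. Origin: centre of its underside; z up.
- kettle_handle (a point): Middle of the kettle's black handle grip, 140 mm straight above the kettle's origin. The grip is a level bar 60 mm along the kettle's own x, 16 mm wide (kettle's y) and 16 mm high, with 30 mm of free space beneath it.
- trivet: Fixed round cork trivet on the counter, 132 mm in diameter, 8 mm high. Origin: centre of its underside; its top is 8 mm above.
- mug: White mug with a side handle (towards own +y), radius 37 mm, 85 mm high, standing on the counter; leave it alone. Origin: centre of its underside.
- mill: Dark wooden pepper mill, radius 30 mm, 120 mm high, standing on the counter; leave it alone. Origin: centre of its underside.
- bowl: Glass bowl, radius 50 mm, 50 mm high, standing on the counter beyond one end of the riser; leave it alone. Origin: centre of its underside.
- jar: Amber glass jar with a steel cap, radius 36 mm, 110 mm high, standing on the counter beyond one end of the riser; leave it alone. Origin: centre of its underside.
Things that resemble listed ones, but are neither listed nor needed, are in the scene too. Leave any yellow look-alike of the canister alone. Of the things shaped like the trivet, the cork one is meant.

How it is judged:
On the way, in this order (a step that is already met when the one before it is completed fails the run):
1. the kettle stands upright on the trivet, let go (horizontal distance between kettle and trivet below 0.022 m and z of kettle in the frame of trivet below 0.012 m and angle between kettle's own z axis and vertical below 0.1 rad and contact force between the fingers and kettle below 0.1 N), for 0.2 s.
2. the canister lies on the riser with its window facing up (angle between canister's own x axis and vertical below 0.25 rad and height (world z) of canister between 0.062 and 0.078 m), for 0.2 s.
At the end, for the whole second after the job is handed in: The kettle stands upright (within 0.1 rad) on the trivet, its axis within 22 mm of the trivet's centre; the canister lies on the riser deck with its window (own x axis) within 0.25 rad of straight up; both at rest (all of step 2 and horizontal distance between kettle and trivet below 0.022 m and z of kettle in the frame of trivet below 0.012 m and angle between kettle's own z axis and vertical below 0.1 rad and linear speed of each of canister, kettle below 0.01 m/s); the robot touches nothing.
It fails at once if the canister is picked up (more than 20 mm off the deck) or falls off the riser (height (world z) of canister above 0.09 m or height (world z) of canister below 0.055 m).
It fails at once if the kettle is tipped by more than 0.6 rad (angle between kettle's own z axis and vertical above 0.6 rad).
It fails at once if the mug, mill, bowl or jar is moved by more than 25 mm (distance of any of mug, mill, bowl, jar from where it was at the start of the episode above 0.025 m).
It also fails if it takes over 67 s, if anything falls off the work surface, if the arm or the gripper's body presses on something with over 40 N, if the wrist force passes 120 N, or if a joint passes its speed limit or range.

### The arm

A 7-joint arm with a two-finger parallel gripper is mounted at the origin on the work surface. World frame = base frame: x ahead of the robot, y to its left, z up, the work surface at z = 0. Lengths are in m, angles in rad, forces in N, time in s.
With the tool pointing down it reaches from about 0.35 to 0.9 m from the base axis. Payload 8.1 kg.
Tool frame: the origin (TCP) lies on the centre line of the jaws, within the pads' length; the fingertips stand arm.tips_ahead ahead of it and the grasp point (between the pads) lies 8 mm behind it (arm.tips_ahead is the distance from the TCP to the fingertips, in m); z points along the fingers, y is the direction in which the jaws open and shut (so a half turn about z gives the same grasp; the last joint's range is limited). The gripper opens to 92 mm and grips with 3 to 60 N. Pads are 19 mm wide; open, the fingers measure 130 mm over their backs; the gripper's body (75 mm by 190 mm) begins 47 mm behind the grasp point.
Start: joints at [-1.228, 0.434, 0.025, 1.573, -0.012, 1.134, -0.075], TCP at [0.27, 0.564, 0.238] pointing down, gripper open.
Joint ranges: [-2.62, 2.62], [-0.44, 2.09], [-1.27, 1.32], [0.08, 2.57], [-1.32, 4.46], [0.12, 2], [-2.74, 2.74]. Speed limits (rad/s): [2.22, 2.22, 3.01, 3.01, 3.14, 3.14, 3.14].

### API

Orientations are given as a rotation vector (axis times angle).
In Python, from cell import arm gives the robot as it stands. The module is installed in compiled form; this text tells all that it offers.
- The arm moves only by the tool jog_arm, never from a script. Its argument "moves" is a list of rows, each an object with "twist": the turn, a rotation vector about the tool's x, y, z in units of 10 degrees (1.0 is 10 degrees), a list of three; "xyz": the shift along the tool's x, y, z in units of 60 mm (1.0 is 60 mm), a list of three; "grip": the closure, from -1 (fully open) to 1 (shut). A call has 1 to 5 rows; each row is the pose to reach, as a shift and turn from the pose commanded when the call began, along the tool's axes at that moment; what a row does not reach only later rows make up. A row lasts 1/8 s, in which the tool goes at most 62.5 mm and 10.7 degrees, less where a joint would pass 70% of its speed; a pose out of reach is approached as far as the arm can. A call with a gripper value outside its range is refused whole. The fingers move at their own pace and stop on an object; "force" is the grip in N (left out, the last holds). Time passes only in rows, so rows that repeat a pose let the fingers close. It gives the time, the measured TCP pose, the force and the opening at its end, in the units of the state.
- arm.observe(): the state, without advancing time (a new reading comes with each control period).
- arm.get_image(name): name is "scene" or "side" or "wrist"; returns the picture (480x640x3 uint8, blue, green, red); there is no depth.
- arm.camera_params(name): a dict with "mtx" (3x3 intrinsics, pixels), "T" (4x4, takes a point from camera to world coordinates); the wrist camera has in their place "T_tool_cam" (4x4, takes a point from camera to tool coordinates, whose origin is the TCP and whose axes are the flange's). Camera axes: x right, y down, z forward; pixel columns grow to the right and rows downward; lengths in m; the calibration is good to about 2 mm. The wrist camera is an equidistant fisheye: a pixel r from the principal point sees the ray r / f radians off the axis. A picture is of the moment at which its call begins: read the wrist's pose just before it. camera_params takes no time and is no camera call.
- arm.sign_off(): hands the job in, once; it reports no verdict.
The state is a dict: "clock": time; "joints": joint angles; "dq": joint speeds; "joint_efforts": joint torques, N m; "position": TCP position; "ee_rot": TCP orientation; "force": force on the tool from outside, world axes, zero at the start; "ft_torque": the same for the moment, N m; "width": opening from 0.0 (shut) to 1.0 (fully open).
Only numpy, scipy, OpenCV 4.12 (cv2) and the standard library are available. Lean on these libraries where they do the work, as an engineer would, in place of code of your own. Each camera call takes 0.05 s, during which the arm holds its last target. There are 200 camera calls.

## Working session

There is one attempt and no reset: what is moved stays moved. The work goes in short steps, Python scripts to look and compute and a tool call to move; the robot and the scene stay as the last step left them, time stands still between calls to the robot, and variables do not carry over. Pictures are saved under pics/ and viewed, about 8 in all and at most 12, crops included, and the job is handed in when it is done.

Besides the shell and the picture viewer there is one more tool, called after "Emit:" as name(argument=value, ...), one argument or row to a line, values as JSON. jog_arm: Moves the arm, as the interface text tells. Its arguments: {"type":"object","properties":{"moves":{"type":"array","items":{"type":"object","properties":{"twist":{"type":"array","items":{"type":"number"}},"xyz":{"type":"array","items":{"type":"number"}},"grip":{"type":"number"}}}},"force":{"type":"number"}},"required":["moves"]}

```bash
mkdir -p pics
python3 - <<'E'
from cell import arm
import cv2,numpy as np
s=arm.observe();print(s, arm.tips_ahead)
for n in("scene","side","wrist"):
    p=arm.camera_params(n);print(n,{k:np.round(v,4).tolist() if not isinstance(v,str) else v for k,v in p.items()})
    cv2.imwrite(f"pics/{n}0.png",arm.get_image(n))
E
```

```text
{'clock': 0.0, 'joints': array([-1.22758083,  0.43523012,  0.0249965 ,  1.57411498, -0.01157973,
        1.133997  , -0.07511044]), 'dq': array([-4.89719528e-04,  6.68520711e-04,  3.32411130e-04,  3.02006450e-05,
       -5.74527003e-04, -2.06939953e-04,  3.14706076e-05]), 'joint_efforts': array([-3.54185613e-04, -6.67838573e+01,  9.84919667e-01, -3.14473557e+01,
       -6.05607172e-02,  4.25156776e-02,  1.57961535e-04]), 'position': array([0.26934835, 0.56342437, 0.23693389]), 'ee_rot': array([-6.94602451e-01, -3.06365363e+00,  2.50426129e-03]), 'force': array([-0.00257185, -0.04325026,  0.25679427]), 'ft_torque': array([-0.00604716,  0.01887962, -0.02964612]), 'width': 1.0011069178327408} 0.011
scene {'mtx': [[590.1036, 0.0, 331.3327], [0.0, 590.1036, 240.3356], [0.0, 0.0, 1.0]], 'T': [[0.762, 0.5546, -0.3342, 0.924], [0.6475, -0.6473, 0.4021, -0.552], [0.0067, -0.5228, -0.8524, 1.1948], [0.0, 0.0, 0.0, 1.0]]}
side {'mtx': [[484.685, 0.0, 326.0318], [0.0, 484.685, 236.0095], [0.0, 0.0, 1.0]], 'T': [[0.9687, -0.1605, 0.1892, 0.3042], [-0.2474, -0.5672, 0.7855, -0.9206], [-0.0187, -0.8078, -0.5892, 0.7864], [0.0, 0.0, 0.0, 1.0]]}
wrist {'mtx': [[371.6483, 0.0, 325.8314], [0.0, 371.6483, 239.961], [0.0, 0.0, 1.0]], 'T_tool_cam': [[-0.0005, -0.9595, -0.2816, 0.0762], [1.0, -0.0008, 0.0008, -0.0004], [-0.0009, -0.2816, 0.9595, -0.1474], [0.0, 0.0, 0.0, 1.0]]}
```

View pics/scene0.png

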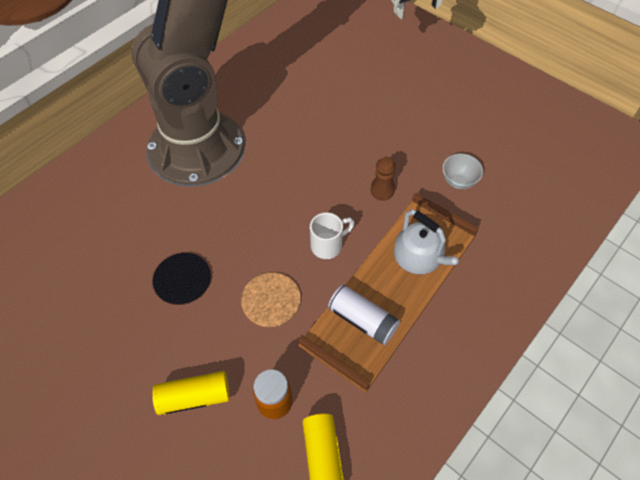

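View pics/side0.png

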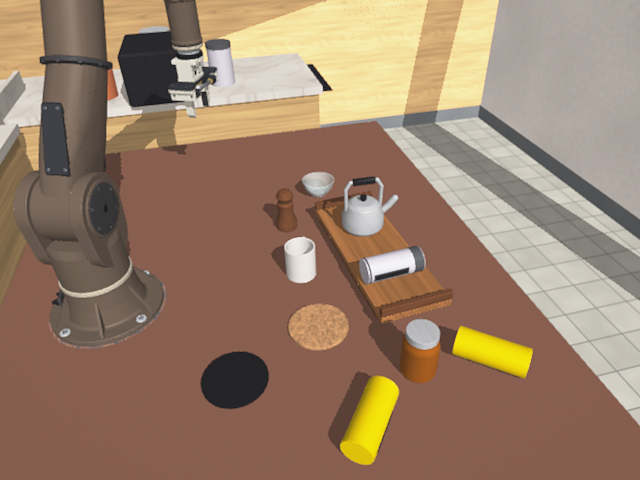

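The scene view shows the cork trivet at (271,299), the kettle handle at (428,220) and the canister at (365,314). The side view shows them at (319,327), (364,181) and (392,265), with the dark window low on the canister's near side. I'll enlarge these areas and triangulate.

```bash
cat > h.py <<'E'
import cv2,numpy as np
from cell import arm
def ray(n,px):
    p=arm.camera_params(n);d=np.linalg.inv(p["mtx"])@[px[0],px[1],1.];T=p["T"]
    d=T[:3,:3]@d;return T[:3,3],d/np.linalg.norm(d)
def plane(n,px,z):
    o,d=ray(n,px);return o+d*(z-o[2])/d[2]
def tri(a,b):
    (o,d),(q,e)=ray("scene",a),ray("side",b)
    s=np.linalg.lstsq(np.c_[d,-e],q-o,rcond=None)[0]
    u,v=o+s[0]*d,q+s[1]*e;return (u+v)/2,np.linalg.norm(u-v)
def proj(n,P):
    p=arm.camera_params(n);T=np.linalg.inv(p["T"]);c=T[:3,:3]@P+T[:3,3];u=p["mtx"]@c;return u[:2]/u[2]
E
python3 - <<'E'
from h import *
a=cv2.imread("pics/scene0.png");b=cv2.imread("pics/side0.png")
for n,im,r in(("scene",a,(220,260,330,340)),("side",b,(270,295,360,360))):
    h=cv2.cvtColor(im,cv2.COLOR_BGR2HSV)
    m=cv2.inRange(h,(8,60,130),(20,200,255));k=np.zeros_like(m);k[r[1]:r[3],r[0]:r[2]]=m[r[1]:r[3],r[0]:r[2]]
    c=max(cv2.findContours(k,0,2)[0],key=cv2.contourArea);e=cv2.fitEllipse(cv2.convexHull(c));print(n,"trivet",e,plane(n,e[0],.008))
ca=cv2.resize(a[185:395,295:485],None,fx=2.1,fy=2.1,interpolation=2);cb=cv2.resize(b[165:325,300:460],None,fx=2.5,fy=2.5,interpolation=2)
o=np.zeros((450,800,3),np.uint8);o[:441,:399]=ca[:441,:399];o[:400,400:]=cb;cv2.imwrite("pics/crop1.png",o)
print("handle",tri((428,220),(364,181)))
for p in((300,344),(369,386),(415,193),(478,232)):print("scene rail",plane("scene",p,.062))
for p in((380,303),(451,291)):print("side rail",plane("side",p,.062))
E
```

```text
scene trivet ((273.5062255859375, 299.7454528808594), (91.18937683105469, 214.24481201171875), 90.32096862792969) [ 0.46135549 -0.19365783  0.008     ]
side trivet ((313.4029235839844, 328.8227233886719), (104.72046661376953, 113.72030639648438), 165.89671325683594) [ 0.44378356 -0.20501562  0.008     ]
handle (array([0.64764699, 0.09186497, 0.18015468]), np.float64(0.004714936695271784))
scene rail [ 0.59150808 -0.24740655  0.062     ]
scene rail [ 0.75232626 -0.22449007  0.062     ]
scene rail [0.54522613 0.21180558 0.062     ]
scene rail [0.71893823 0.21654856 0.062     ]
side rail [ 0.58757125 -0.22020737  0.062     ]
side rail [ 0.74883249 -0.2260319   0.062     ]
```

View pics/crop1.png

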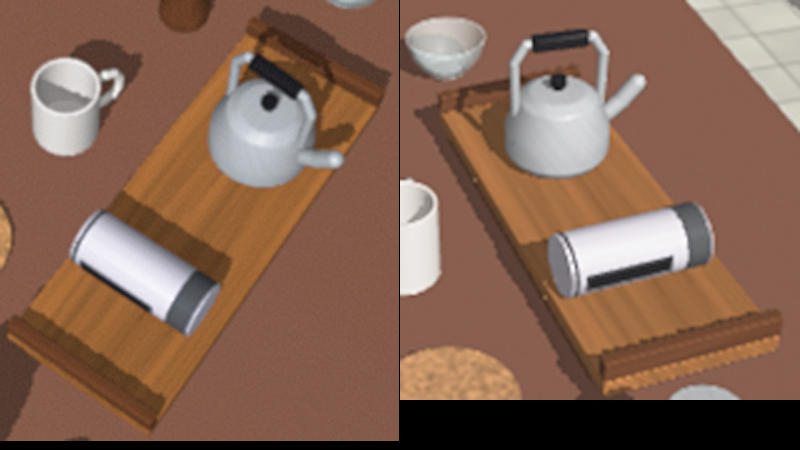

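Run:
```python
from h import *
S=lambda x,y:(295+x/2.1,185+y/2.1)
D=lambda x,y:(300+(x-400)/2.5,165+y/2.5)
P=lambda *a:print(*[np.round(v,4) if not isinstance(v,str) else v for v in a])
for nm,p,q in(("handle mid",S(275,76),D(560,41)),("h end-",S(254,66),D(533,42)),("h end+",S(297,87),D(586,39)),("knob",S(269,101),D(558,81)),("spout tip",S(340,160),D(640,82))):
    P(nm,*tri(p,q))
for n,w in(("scene",[S(20,325),S(245,40),S(165,420),S(378,105)]),("side",[D(445,108),D(600,350)])):
    for p in w:P(n,"edge",plane(n,p,.04))
for n,w in(("scene",(271,299)),("side",(319,327))):P("triv",plane(n,w,.008))
P("can sc",plane("scene",S(146,272),.07));
P("can side",plane("side",D(631,249),.07))
for n,w in(("scene",[S(89,235),S(204,312)]),("side",[D(564,264),D(698,234)])):
    for p in w:P("can end",n,plane(n,p,.07))
for f,nm,r in(("scene",'scene',(220,255,325,345)),("side","side",(270,290,365,365))):
    im=cv2.imread(f"pics/{nm}0.png");h=cv2.cvtColor(im,cv2.COLOR_BGR2HSV)[r[1]:r[3],r[0]:r[2]]
    m=cv2.inRange(h,(9,0,140),(25,200,255));m=cv2.morphologyEx(m,cv2.MORPH_CLOSE,np.ones((5,5)))
    c=max(cv2.findContours(m,0,2)[0],key=cv2.contourArea);e=cv2.fitEllipse(c);q=(e[0][0]+r[0],e[0][1]+r[1]);print(q,e[1],plane(f,q,.008))
for nm,sc,sd in(("mug",None,(300,247)),):pass
```

```text
handle mid [0.6462 0.0861 0.182 ] 0.0035
h end- [0.6208 0.085  0.1828] 0.004
h end+ [0.6719 0.0876 0.1813] 0.009
knob [0.646  0.0876 0.1342] 0.0033
spout tip [0.7363 0.0871 0.1178] 0.003
scene edge [ 0.586  -0.2284  0.04  ]
scene edge [0.5511 0.1951 0.04  ]
scene edge [ 0.7547 -0.2106  0.04  ]
scene edge [0.7142 0.22   0.04  ]
side edge [0.5552 0.2106 0.04  ]
side edge [ 0.5941 -0.2048  0.04  ]
triv [ 0.4559 -0.1959  0.008 ]
triv [ 0.4567 -0.2031  0.008 ]
can sc [ 0.6524 -0.1143  0.07  ]
can side [ 0.6543 -0.1159  0.07  ]
can end scene [ 0.5834 -0.1199  0.07  ]
can end scene [ 0.7217 -0.1107  0.07  ]
can end side [ 0.5881 -0.1196  0.07  ]
can end side [ 0.7224 -0.112   0.07  ]
(269.8618507385254, 299.4678840637207) (53.920738220214844, 59.29862594604492) [ 0.45474074 -0.19841921  0.008     ]
(318.53768157958984, 326.5122718811035) (46.835548400878906, 60.2943000793457) [ 0.45607726 -0.20139532  0.008     ]
```

```bash
cat >> h.py <<'E'
from scipy.spatial.transform import Rotation as Ro
def go(t,head):
    "units for a move to TCP t, tool straight down, tool y heading `head` deg"
    s=arm.observe();R=Ro.from_rotvec(s["ee_rot"]);a=np.radians(head);y=np.array([np.cos(a),np.sin(a),0]);z=np.array([0,0,-1.])
    Rt=Ro.from_matrix(np.c_[np.cross(y,z),y,z])
    print("t",s["clock"],"pos",s["position"].round(4),"F",s["force"].round(1),"w",round(s["width"],3))
    print("xyz",(R.inv().apply(np.array(t)-s["position"])/.06).round(2),"twist",np.degrees((R.inv()*Rt).as_rotvec()/10).round(2))
E
python3 - <<'E'
from h import *
go((.646,.0865,.27),91.5)
ax=np.array([np.cos(.085),np.sin(.085),0]);c=np.array([.6535,-.115,.07]);up=np.array([0,0,1.]);lat=np.cross(up,ax)
for dy in(269,274,279):
    o,d=ray("side",(300+230/2.5,165+dy/2.5))
    f=lambda v:np.array([v@lat,v@up]);p,q=f(o-c),f(d)
    A,B,C=q@q,p@q,p@p-.0009;s=(-B-np.sqrt(B*B-A*C))/A if B*B>A*C else -B/A;h=p+s*q;print("window",np.degrees(np.arctan2(h[0],h[1])))
E
```

```text
t 0.15 pos [0.2694 0.5636 0.2371] F [-0.1  0.4  0.1] w 1.002
xyz [-9.09 -4.47 -0.54] twist [-0.01 -0.   -2.7 ]
window -83.69333931447576
window -95.15248818328982
window -110.53869001785297
```

Emit:
jog_arm(
  moves=[
    {"twist": [0,0,-1],"xyz": [-9.1,-4.5,-0.55],"grip": -1},
    {"twist": [0,0,-2],"xyz": [-9.1,-4.5,-0.55],"grip": -1},
    {"twist": [0,0,-2.7],"xyz": [-9.1,-4.5,-0.55],"grip": -1},
    {"twist": [0,0,-2.7],"xyz": [-9.1,-4.5,-0.55],"grip": -1},
    {"twist": [0,0,-2.7],"xyz": [-9.1,-4.5,-0.55],"grip": -1},
  ],
)

```text
clock: 0.78
position: [0.4632, 0.3167, 0.2547]
ee_rot: [0.04, -3.141, -0.0]
force: [1.0, 0.8, 0.1]
width: 1.003
```

```bash
python3 -c "
from h import *
go((.646,.0865,.27),91.5)"
```

```text
t 0.775 pos [0.4632 0.3167 0.2547] F [1.  0.8 0.1] w 1.003
xyz [-2.95 -3.91 -0.26] twist [ 0. -0. -0.]
```

Emit:
jog_arm(
  moves=[
    {"twist": [0,0,0],"xyz": [-2.95,-3.9,-0.26],"grip": -1},
    {"twist": [0,0,0],"xyz": [-2.95,-3.9,-0.26],"grip": -1},
    {"twist": [0,0,0],"xyz": [-2.95,-3.9,-0.26],"grip": -1},
    {"twist": [0,0,0],"xyz": [-2.95,-3.9,-0.26],"grip": -1},
    {"twist": [0,0,0],"xyz": [-2.95,-3.9,-0.26],"grip": -1},
  ],
)

```text
clock: 1.4
position: [0.6464, 0.0857, 0.2701]
ee_rot: [0.036, -3.141, 0.002]
force: [-0.2, -0.6, -0.2]
width: 1.004
```

Emit:
jog_arm(
  moves=[
    {"twist": [0,0,0],"xyz": [0,0,0],"grip": -1},
  ],
)

```text
clock: 1.52
position: [0.6468, 0.0841, 0.2697]
ee_rot: [-0.029, 3.141, -0.004]
force: [-0.2, 1.3, -0.7]
width: 0.998
```

Run:
```python
from h import *
go((.646,.0865,.27),91.5)
cv2.imwrite("pics/w1.png",arm.get_image("wrist"))
```

```text
t 1.525 pos [0.6468 0.0841 0.2697] F [-0.2  1.3 -0.7] w 0.998
xyz [ 0.01  0.04 -0.01] twist [-0.01  0.   -0.04]
```

View pics/w1.png

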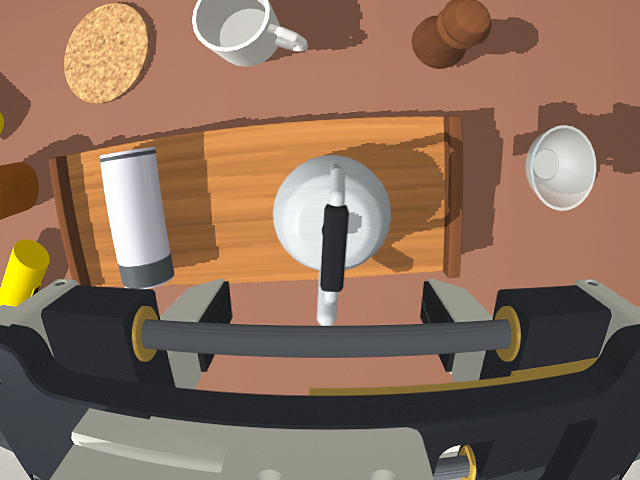

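The wrist view shows the grip bar from (335,206) to (332,290), between the jaws at about columns 230 and 425. The trivet is at (107,53). I'll cast these rays to the known heights.

```bash
cat >> h.py <<'E'
def wplane(px,z,pos,rot):
    p=arm.camera_params("wrist");K=p["mtx"];v=np.array([px[0]-K[0,2],px[1]-K[1,2]]);r=np.hypot(*v);th=r/K[0,0]
    d=np.r_[v/max(r,1e-9)*np.sin(th),np.cos(th)];T=p["T_tool_cam"];R=Ro.from_rotvec(rot)
    o=np.array(pos)+R.apply(T[:3,3]);d=R.apply(T[:3,:3]@d);return o+d*(z-o[2])/d[2]
E
python3 - <<'E'
from h import *
s=arm.observe();im=cv2.imread("pics/w1.png")
W=lambda p,z:wplane(p,z,s["position"],s["ee_rot"]).round(4)
m=(im.max(2)<60).astype(np.uint8);m[:, :300]=0;m[:,360:]=0;m[:195]=0;m[300:]=0
c=max(cv2.findContours(m,0,2)[0],key=cv2.contourArea);r=cv2.minAreaRect(c);print(r,W(r[0],.184))
print("ends",W((335,209),.186),W((332,288),.186))
h=cv2.cvtColor(im,cv2.COLOR_BGR2HSV);m=cv2.inRange(h,(9,60,150),(25,255,255));m[115:]=0;m[:,170:]=0
c=max(cv2.findContours(m,0,2)[0],key=cv2.contourArea);e=cv2.fitEllipse(c);print(e,W(e[0],.008))
print("rails inner top",W((445,116),.062),W((445,275),.062),W((66,156),.062),W((90,283),.062))
print("mug",W((245,40),.0))
go((.646,.0865,.172),91.5)
E
```

```text
((332.7734680175781, 247.94410705566406), (24.542882919311523, 85.51660919189453), 4.39870548248291) [0.643  0.0915 0.184 ]
ends [0.6164 0.0921 0.186 ] [0.6708 0.0917 0.186 ]
((82.92145538330078, 55.820743560791016), (116.25605773925781, 193.31504821777344), 100.2947998046875) [ 0.454  -0.2233  0.008 ]
rails inner top [0.5455 0.2005 0.062 ] [0.7095 0.2153 0.062 ] [ 0.5806 -0.2086  0.062 ] [ 0.7337 -0.1964  0.062 ]
mug [ 0.4599 -0.0077  0.    ]
t 1.575 pos [0.6455 0.0871 0.2696] F [-0.5  1.4 -0.5] w 1.001
xyz [-0.01 -0.01  1.63] twist [-0.   -0.   -0.02]
```

Emit:
jog_arm(
  moves=[
    {"twist": [0,0,0],"xyz": [0,0.02,0.5],"grip": -1},
    {"twist": [0,0,0],"xyz": [0,0.02,1.0],"grip": -1},
    {"twist": [0,0,0],"xyz": [0,0.02,1.4],"grip": -1},
    {"twist": [0,0,0],"xyz": [0,0.02,1.63],"grip": -1},
    {"twist": [0,0,0],"xyz": [0,0.02,1.63],"grip": -1},
  ],
)

```text
clock: 2.2
position: [0.6442, 0.0912, 0.1717]
ee_rot: [0.042, -3.14, -0.0]
force: [0.0, 0.0, -0.9]
width: 1.0
```

Emit:
jog_arm(
  moves=[
    {"twist": [0,0,0],"xyz": [0,0,0],"grip": 1},
    {"twist": [0,0,0],"xyz": [0,0,0],"grip": 1},
    {"twist": [0,0,0],"xyz": [0,0,0],"grip": 1},
    {"twist": [0,0,0],"xyz": [0,0,0],"grip": 1},
    {"twist": [0,0,0],"xyz": [0,0,0],"grip": 1},
  ],
  force=40,
)

```text
clock: 2.82
position: [0.6451, 0.0902, 0.1725]
ee_rot: [-0.04, 3.141, 0.0]
force: [-0.9, 0.1, 0.7]
width: 0.506
```

Emit:
jog_arm(
  moves=[
    {"twist": [0,0,0],"xyz": [0,0,0],"grip": 1},
    {"twist": [0,0,0],"xyz": [0,0,0],"grip": 1},
    {"twist": [0,0,0],"xyz": [0,0,0],"grip": 1},
  ],
)

```text
clock: 3.2
position: [0.6451, 0.09, 0.1725]
ee_rot: [-0.04, 3.141, -0.0]
force: [-0.6, -1.5, -0.3]
width: 0.177
```

Emit:
jog_arm(
  moves=[
    {"twist": [0,0,0],"xyz": [0,0,0],"grip": 1},
    {"twist": [0,0,0],"xyz": [0,0,0],"grip": 1},
    {"twist": [0,0,0],"xyz": [0,0,-0.3],"grip": 1},
    {"twist": [0,0,0],"xyz": [0,0,-0.6],"grip": 1},
    {"twist": [0,0,0],"xyz": [0,0,-1.0],"grip": 1},
  ],
)

```text
clock: 3.82
position: [0.6449, 0.0904, 0.2339]
ee_rot: [0.04, -3.141, -0.0]
force: [-0.3, -1.0, -4.3]
width: 0.167
```

Emit:
jog_arm(
  moves=[
    {"twist": [0,0,0],"xyz": [0,0,-0.4],"grip": 1},
    {"twist": [0,0,0],"xyz": [0,0,-0.8],"grip": 1},
    {"twist": [0,0,0],"xyz": [0,0,-0.9],"grip": 1},
    {"twist": [0,0,0],"xyz": [0,0,-0.9],"grip": 1},
  ],
)

```text
clock: 4.32
position: [0.645, 0.0903, 0.2868]
ee_rot: [-0.04, 3.141, 0.0]
force: [0.2, 0.3, -5.1]
width: 0.17
```

```bash
python3 -c "
from h import *
go((.4555,-.200,.28),91.5)"
```

```text
t 4.325 pos [0.645  0.0903 0.2868] F [ 0.2  0.3 -5.1] w 0.17
xyz [ 3.28 -4.76  0.11] twist [ 0.  0. -0.]
```

Emit:
jog_arm(
  moves=[
    {"twist": [0,0,0],"xyz": [0.2,-0.3,0],"grip": 1},
    {"twist": [0,0,0],"xyz": [0.5,-0.75,0],"grip": 1},
    {"twist": [0,0,0],"xyz": [0.9,-1.3,0],"grip": 1},
    {"twist": [0,0,0],"xyz": [1.3,-1.9,0],"grip": 1},
    {"twist": [0,0,0],"xyz": [1.7,-2.5,0],"grip": 1},
  ],
)

```text
clock: 4.95
position: [0.5454, -0.0633, 0.2853]
ee_rot: [0.04, -3.14, -0.0]
force: [1.2, -0.6, -4.7]
width: 0.17
```

Emit:
jog_arm(
  moves=[
    {"twist": [0,0,0],"xyz": [0.4,-0.55,0],"grip": 1},
    {"twist": [0,0,0],"xyz": [0.8,-1.1,0],"grip": 1},
    {"twist": [0,0,0],"xyz": [1.15,-1.6,0],"grip": 1},
    {"twist": [0,0,0],"xyz": [1.4,-2.0,0],"grip": 1},
    {"twist": [0,0,0],"xyz": [1.55,-2.2,0],"grip": 1},
  ],
)

```text
clock: 5.58
position: [0.4559, -0.1978, 0.2858]
ee_rot: [0.037, -3.14, -0.0]
force: [-0.5, 0.3, -5.7]
width: 0.168
```

Emit:
jog_arm(
  moves=[
    {"twist": [0,0,0],"xyz": [0,-0.05,0],"grip": 1},
    {"twist": [0,0,0],"xyz": [0,-0.05,0],"grip": 1},
    {"twist": [0,0,0],"xyz": [0,-0.05,0],"grip": 1},
  ],
)

```text
clock: 5.95
position: [0.4581, -0.1985, 0.2863]
ee_rot: [-0.043, 3.141, 0.001]
force: [0.8, 1.1, -4.1]
width: 0.173
```

Run:
```python
from h import *
go((.4555,-.200,.142),91.5)
a,b=arm.get_image("scene"),arm.get_image("side")
cv2.imwrite("pics/p2.png",np.hstack([a[130:430,150:500],b[90:390,220:570]]))
```

```text
t 5.95 pos [ 0.4581 -0.1985  0.2863] F [ 0.8  1.1 -4.1] w 0.173
xyz [ 0.04 -0.03  2.4 ] twist [0.   0.   0.01]
```

View pics/p2.png

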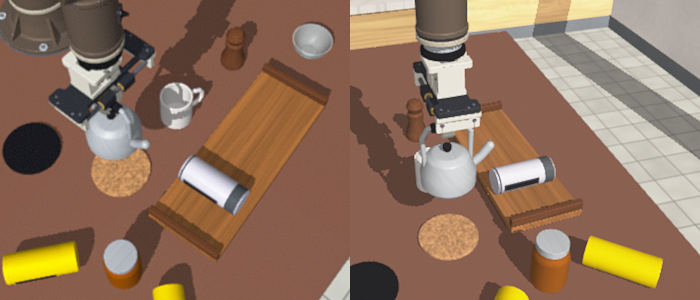

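The kettle hangs upright over the trivet, with its foot above the cork in both crops: scene crop (120,165) and side crop (447,235). Lowering.

Emit:
jog_arm(
  moves=[
    {"twist": [0,0,0],"xyz": [0.04,-0.03,0.5],"grip": 1},
    {"twist": [0,0,0],"xyz": [0.04,-0.03,1.0],"grip": 1},
    {"twist": [0,0,0],"xyz": [0.04,-0.03,1.5],"grip": 1},
    {"twist": [0,0,0],"xyz": [0.04,-0.03,1.9],"grip": 1},
    {"twist": [0,0,0],"xyz": [0.04,-0.03,2.15],"grip": 1},
  ],
)

```text
clock: 6.68
position: [0.4549, -0.2009, 0.1564]
ee_rot: [0.041, -3.14, -0.001]
force: [0.0, 0.5, -4.3]
width: 0.17
```

Emit:
jog_arm(
  moves=[
    {"twist": [0,0,0],"xyz": [0,0,0.1],"grip": 1},
    {"twist": [0,0,0],"xyz": [0,0,0.2],"grip": 1},
    {"twist": [0,0,0],"xyz": [0,0,0.24],"grip": 1},
    {"twist": [0,0,0],"xyz": [0,0,0.26],"grip": 1},
    {"twist": [0,0,0],"xyz": [0,0,0.27],"grip": 1},
  ],
)

```text
clock: 7.3
position: [0.4552, -0.2015, 0.1415]
ee_rot: [-0.04, 3.141, -0.0]
force: [-0.3, -0.7, -4.8]
width: 0.168
```

Emit:
jog_arm(
  moves=[
    {"twist": [0,0,0],"xyz": [0,0,0.02],"grip": 1},
    {"twist": [0,0,0],"xyz": [0,0,0.03],"grip": 1},
    {"twist": [0,0,0],"xyz": [0,0,0.03],"grip": 1},
  ],
)

```text
clock: 7.68
position: [0.4556, -0.2019, 0.1401]
ee_rot: [-0.039, 3.14, -0.001]
force: [-1.2, -1.4, 4.4]
width: 0.171
```

Touched down. Releasing.

Emit:
jog_arm(
  moves=[
    {"twist": [0,0,0],"xyz": [0,0,0],"grip": 0},
    {"twist": [0,0,0],"xyz": [0,0,0],"grip": -1},
    {"twist": [0,0,0],"xyz": [0,0,0],"grip": -1},
    {"twist": [0,0,0],"xyz": [0,0,0],"grip": -1},
    {"twist": [0,0,0],"xyz": [0,0,0],"grip": -1},
  ],
)

```text
clock: 8.3
position: [0.455, -0.2014, 0.1394]
ee_rot: [0.04, -3.141, -0.0]
force: [0.2, 0.4, -0.8]
width: 0.667
```

Emit:
jog_arm(
  moves=[
    {"twist": [0,0,0],"xyz": [0,0,0],"grip": -1},
    {"twist": [0,0,0],"xyz": [0,0,0],"grip": -1},
    {"twist": [0,0,0],"xyz": [0,0,-0.5],"grip": -1},
    {"twist": [0,0,0],"xyz": [0,0,-1.2],"grip": -1},
    {"twist": [0,0,0],"xyz": [0,0,-1.5],"grip": -1},
  ],
)

```text
clock: 8.93
position: [0.4558, -0.2018, 0.2316]
ee_rot: [-0.04, 3.139, -0.001]
force: [0.3, -0.3, 0.3]
width: 0.995
```

Run:
```python
from h import *
go((.6535,-.115,.23),94.9)
a,b=arm.get_image("scene"),arm.get_image("side")
cv2.imwrite("pics/p3s.png",a);cv2.imwrite("pics/p3d.png",b)
cv2.imwrite("pics/p3.png",np.hstack([a[130:430,150:500],b[90:390,220:570]]))
```

```text
t 8.925 pos [ 0.4558 -0.2018  0.2316] F [ 0.3 -0.3  0.3] w 0.995
xyz [-3.33  1.36  0.04] twist [-0.01  0.02 -0.35]
```

View pics/p3.png

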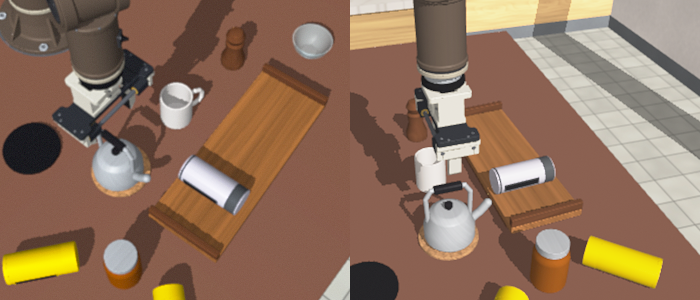

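The kettle stands upright on the cork, with a rim of cork visible all round, and it has been let go. I'll move above the canister, jaws across it, and measure.

Emit:
jog_arm(
  moves=[
    {"twist": [0,0,-0.35],"xyz": [-0.8,0.3,0],"grip": -1},
    {"twist": [0,0,-0.35],"xyz": [-1.7,0.7,0],"grip": -1},
    {"twist": [0,0,-0.35],"xyz": [-2.6,1.05,0],"grip": -1},
    {"twist": [0,0,-0.35],"xyz": [-3.2,1.3,0],"grip": -1},
    {"twist": [0,0,-0.35],"xyz": [-3.33,1.36,0],"grip": -1},
  ],
)

```text
clock: 9.65
position: [0.654, -0.1125, 0.2271]
ee_rot: [0.14, -3.137, -0.002]
force: [-1.0, -0.5, 0.0]
width: 1.002
```

Emit:
jog_arm(
  moves=[
    {"twist": [0,0,0],"xyz": [0,0,0],"grip": -1},
    {"twist": [0,0,0],"xyz": [0,0,0],"grip": -1},
  ],
)

```text
clock: 9.9
position: [0.6514, -0.1161, 0.2292]
ee_rot: [0.133, -3.138, 0.001]
force: [-0.5, -0.2, -0.0]
width: 1.0
```

Run:
```python
from h import *
print("expected knob px",proj("scene",np.array([.4555,-.2,.107])),proj("side",np.array([.4555,-.2,.107])))
go((.6535,-.115,.23),94.9)
s=arm.observe();im=arm.get_image("wrist");cv2.imwrite("pics/w2.png",im)
h=cv2.cvtColor(im,cv2.COLOR_BGR2HSV);m=cv2.inRange(h,(0,0,120),(179,60,255))
W=lambda p,z:wplane(p,z,s["position"],s["ee_rot"]).round(4)
for c in cv2.findContours(m,0,2)[0]:
    if cv2.contourArea(c)>1500:r=cv2.minAreaRect(c);print(np.round(r[0]),np.round(r[1]),r[2],W(r[0],.085))
```

```text
expected knob px [265.68763073 279.35329444] [316.76305267 292.43212277]
t 9.9 pos [ 0.6514 -0.1161  0.2292] F [-0.5 -0.2 -0. ] w 1.0
xyz [-0.04  0.02 -0.01] twist [-0.   -0.01 -0.  ]
[259. 444.] [ 71. 418.] 90.0 [ 0.9049 -0.1704  0.085 ]
[ 34. 307.] [66. 78.] 18.67670440673828 [ 0.7679 -0.4383  0.085 ]
[ 56. 178.] [52. 71.] 13.5704345703125 [ 0.6205 -0.377   0.085 ]
[327. 228.] [173.  74.] 90.0 [ 0.65   -0.1154  0.085 ]
[471.  34.] [ 69. 116.] 90.0 [ 0.4769 -0.0123  0.085 ]
[258.  18.] [35. 74.] 90.0 [ 0.4836 -0.1839  0.085 ]
[231.  40.] [105.  60.] 67.38013458251953 [ 0.5031 -0.2037  0.085 ]
```

View pics/w2.png

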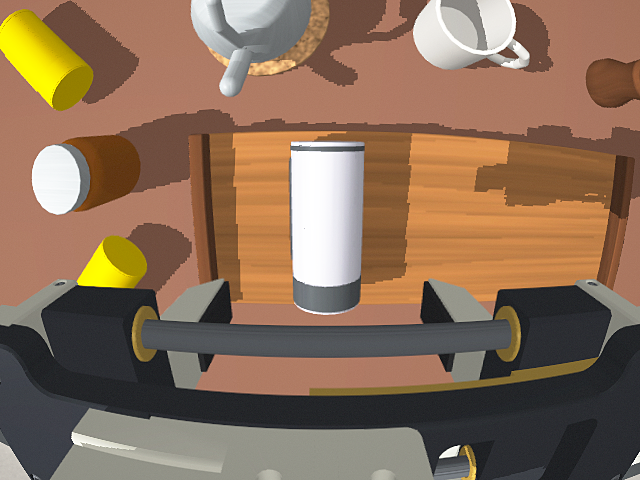

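The canister (white body centred at (327,228)) lies parallel to the riser and centred between the jaws. The kettle stays on the cork at the top. I'll descend astride the canister and push it with the rear finger.

Emit:
jog_arm(
  moves=[
    {"twist": [0,0,0],"xyz": [0,0.01,0.6],"grip": -1},
    {"twist": [0,0,0],"xyz": [0,0.01,1.2],"grip": -1},
    {"twist": [0,0,0],"xyz": [0,0.01,1.8],"grip": -1},
    {"twist": [0,0,0],"xyz": [0,0.01,2.3],"grip": -1},
    {"twist": [0,0,0],"xyz": [0,0.01,2.65],"grip": -1},
  ],
)

```text
clock: 10.58
position: [0.6513, -0.1151, 0.0695]
ee_rot: [0.134, -3.138, 0.0]
force: [0.1, -0.5, -0.3]
width: 1.0
```

Emit:
jog_arm(
  moves=[
    {"twist": [0,0,0],"xyz": [0,0.1,0],"grip": -1},
    {"twist": [0,0,0],"xyz": [0,0.18,0],"grip": -1},
    {"twist": [0,0,0],"xyz": [0,0.26,0],"grip": -1},
    {"twist": [0,0,0],"xyz": [0,0.35,0],"grip": -1},
    {"twist": [0,0,0],"xyz": [0,0.45,0],"grip": -1},
  ],
)

```text
clock: 11.2
position: [0.6505, -0.0868, 0.0709]
ee_rot: [-0.136, 3.138, 0.0]
force: [-0.4, 0.5, -0.1]
width: 1.0
```

Emit:
jog_arm(
  moves=[
    {"twist": [0,0,0],"xyz": [0,0.1,0],"grip": -1},
    {"twist": [0,0,0],"xyz": [0,0.2,0],"grip": -1},
    {"twist": [0,0,0],"xyz": [0,0.3,0],"grip": -1},
    {"twist": [0,0,0],"xyz": [0,0.4,0],"grip": -1},
    {"twist": [0,0,0],"xyz": [0,0.5,0],"grip": -1},
  ],
)

```text
clock: 11.82
position: [0.6476, -0.0571, 0.0704]
ee_rot: [0.136, -3.139, -0.0]
force: [0.5, -0.1, 0.5]
width: 0.999
```

Run:
```python
from h import *
go((.65,-.06,.07),94.9)
a=arm.get_image("scene");b=arm.get_image("side");w=arm.get_image("wrist")
f=lambda i:cv2.resize(i,(400,400),interpolation=2)
cv2.imwrite("pics/p4.png",np.hstack([f(a[230:380,290:440]),f(w[110:330,210:430])]))
```

```text
t 11.825 pos [ 0.6476 -0.0571  0.0704] F [ 0.5 -0.1  0.5] w 0.999
xyz [-0.03 -0.05  0.01] twist [ 0.   -0.    0.01]
```

View pics/p4.png

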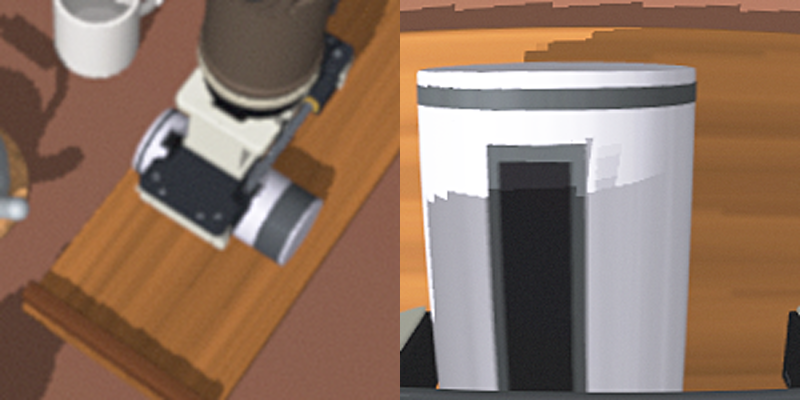

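The wrist crop shows the black window almost on top, centred at about column 540 against a canister centre of about 560. Allowing for the viewing angle, that is roughly 4° short. I'll nudge 2–3 mm further, back the finger off, and lift clear.

Emit:
jog_arm(
  moves=[
    {"twist": [0,0,0],"xyz": [0,0.02,0],"grip": -1},
    {"twist": [0,0,0],"xyz": [0,0.04,0],"grip": -1},
    {"twist": [0,0,0],"xyz": [0,0.04,0],"grip": -1},
    {"twist": [0,0,0],"xyz": [0,0.04,0],"grip": -1},
  ],
)

```text
clock: 12.48
position: [0.6475, -0.0551, 0.0704]
ee_rot: [-0.136, 3.139, -0.0]
force: [0.1, -0.1, 1.1]
width: 0.997
```

Emit:
jog_arm(
  moves=[
    {"twist": [0,0,0],"xyz": [0,-0.1,0],"grip": -1},
    {"twist": [0,0,0],"xyz": [0,-0.25,0],"grip": -1},
    {"twist": [0,0,0],"xyz": [0,-0.25,0],"grip": -1},
    {"twist": [0,0,0],"xyz": [0,-0.25,0],"grip": -1},
  ],
)

```text
clock: 12.98
position: [0.6488, -0.0701, 0.0704]
ee_rot: [-0.135, 3.139, 0.0]
force: [-0.6, 0.0, 0.6]
width: 1.0
```

Emit:
jog_arm(
  moves=[
    {"twist": [0,0,0],"xyz": [0,0,-0.3],"grip": -1},
    {"twist": [0,0,0],"xyz": [0,0,-0.8],"grip": -1},
    {"twist": [0,0,0],"xyz": [0,0,-1.5],"grip": -1},
    {"twist": [0,0,0],"xyz": [0,0,-2.2],"grip": -1},
    {"twist": [0,0,0],"xyz": [0,0,-2.6],"grip": -1},
  ],
)

```text
clock: 13.6
position: [0.6497, -0.0698, 0.2306]
ee_rot: [-0.136, 3.134, -0.0]
force: [0.3, 0.3, -1.1]
width: 1.001
```

Emit:
jog_arm(
  moves=[
    {"twist": [0,0,0],"xyz": [0,0,0],"grip": -1},
    {"twist": [0,0,0],"xyz": [0,0,0],"grip": -1},
    {"twist": [0,0,0],"xyz": [0,0,0],"grip": -1},
  ],
)

```text
clock: 13.98
position: [0.6482, -0.0698, 0.2254]
ee_rot: [0.136, -3.137, -0.0]
force: [0.3, -0.4, -0.1]
width: 1.001
```

Run:
```python
from h import *
s=arm.observe();w=arm.get_image("wrist");cv2.imwrite("pics/w5f.png",w)
h=cv2.cvtColor(w,cv2.COLOR_BGR2HSV)
W=lambda p,z:wplane(p,z,s["position"],s["ee_rot"])
print(s["clock"],s["position"],s["force"])
cv2.imwrite("pics/w5.png",cv2.resize(w[:340,140:540],None,fx=2,fy=1.7)[:600])
```

```text
13.975 [ 0.64815209 -0.06982178  0.22538982] [ 0.33416608 -0.38767596 -0.07090732]
```

View pics/w5.png

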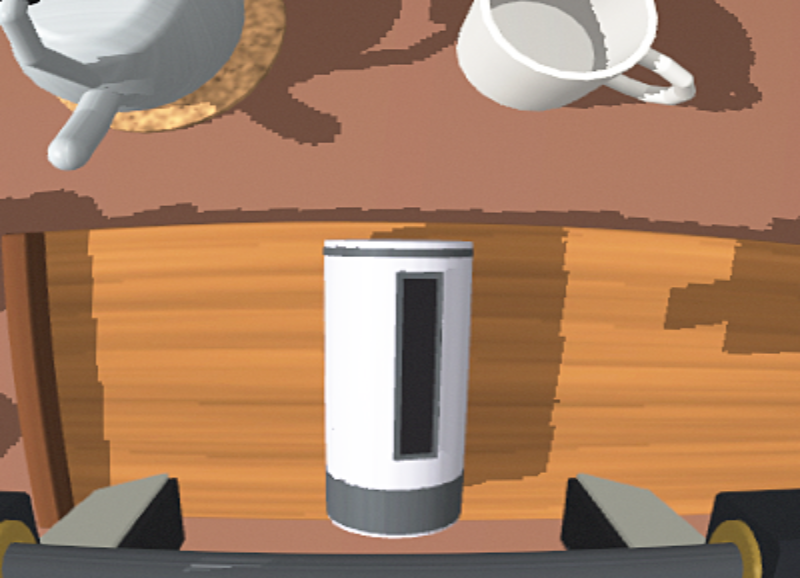

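The window now sits right of centre: strip at column 418, canister spanning 326–470, so it rolled a little too far. I'll compute the exact angle.

```bash
cat > ang.py <<'E'
import sys
from h import *
def ang(name,s,row):
    w=cv2.imread(name);h=cv2.cvtColor(w,cv2.COLOR_BGR2HSV);g=w.max(2)[row].astype(int);sat=h[row,:,1]
    dk=[c for c in range(280,400) if g[c]<70];wh=[c for c in range(250,430) if sat[c]<50 and g[c]>110]
    wl,wr=dk[0]-3,dk[-1]+3;L,Rr=min(wh),max(wh)
    R=Ro.from_rotvec(s["ee_rot"]);a=np.radians(4.9);ax=np.array([np.cos(a),np.sin(a),0]);up=np.array([0,0,1.]);lat=np.cross(up,ax)
    f=lambda v:np.array([v@lat,v@up])
    def rr(c):
        o=s["position"]+R.apply(arm.camera_params("wrist")["T_tool_cam"][:3,3]);P=wplane((c,row),0.,s["position"],s["ee_rot"]);d=f(P-o);return f(o),d/np.linalg.norm(d)
    # lateral position: bisector of silhouette rays meets axis height
    o,dl=rr(L);_,dr=rr(Rr);b=dl+dr;c=o+b*(.07-o[1])/b[1]
    out=[]
    for col in(dk[0],dk[-1]):
        o,d=rr(col);p=o-c;B=p@d;q=p+(-B-np.sqrt(B*B-p@p+.0009))*d;out.append(np.degrees(np.arctan2(q[0],q[1])))
    return L,Rr,dk[0],dk[-1],np.round(out,1),"mean",round(np.mean(out),1),"lat of centre vs TCP mm",round(1e3*(c-f(s["position"]))[0],1)
E
python3 - <<'E'
from ang import *
s=arm.observe()
for r in(190,212,235):print(ang("pics/w5f.png",s,r))
go((.65,-.06,.07),94.9)
E
```

```text
(303, 374, 341, 357, array([ 1.5, 25.6]), 'mean', np.float64(13.5), 'lat of centre vs TCP mm', np.float64(10.4))
(303, 373, 341, 357, array([ 2.3, 26.9]), 'mean', np.float64(14.6), 'lat of centre vs TCP mm', np.float64(10.1))
(302, 373, 341, 356, array([ 3.2, 26.6]), 'mean', np.float64(14.9), 'lat of centre vs TCP mm', np.float64(9.8))
t 14.025 pos [ 0.6482 -0.0699  0.2254] F [ 0.1 -0.5 -0.1] w 0.994
xyz [-0.05  0.16  2.59] twist [ 0.   -0.01  0.01]
```

It is about 14° past vertical, or roughly 7.3 mm of roll too far. I'll straddle the canister centred on the wanted position and narrow the jaws to about 64 mm. That nudges it back and traps it without squeezing.

Emit:
jog_arm(
  moves=[
    {"twist": [0,0,0],"xyz": [0,0.05,0.6],"grip": -1},
    {"twist": [0,0,0],"xyz": [0,0.05,1.2],"grip": -1},
    {"twist": [0,0,0],"xyz": [0,0.05,1.8],"grip": -1},
    {"twist": [0,0,0],"xyz": [0,0.05,2.3],"grip": -1},
    {"twist": [0,0,0],"xyz": [0,0.05,2.59],"grip": -1},
  ],
)

```text
clock: 14.65
position: [0.6474, -0.0669, 0.0688]
ee_rot: [0.136, -3.136, -0.0]
force: [0.3, -0.9, -0.2]
width: 1.001
```

Emit:
jog_arm(
  moves=[
    {"twist": [0,0,0],"xyz": [0,0,0],"grip": -0.8},
    {"twist": [0,0,0],"xyz": [0,0,0],"grip": -0.7},
    {"twist": [0,0,0],"xyz": [0,0,0],"grip": -0.6},
    {"twist": [0,0,0],"xyz": [0,0,0],"grip": -0.5},
    {"twist": [0,0,0],"xyz": [0,0,0],"grip": -0.44},
  ],
  force=3,
)

```text
clock: 15.28
position: [0.6487, -0.067, 0.0715]
ee_rot: [-0.136, 3.138, -0.0]
force: [0.1, -1.2, -0.6]
width: 0.725
```

Emit:
jog_arm(
  moves=[
    {"twist": [0,0,0],"xyz": [0,0,0],"grip": -0.4},
    {"twist": [0,0,0],"xyz": [0,0,0],"grip": -0.39},
    {"twist": [0,0,0],"xyz": [0,0,0],"grip": -0.39},
    {"twist": [0,0,0],"xyz": [0,0,0],"grip": -0.39},
    {"twist": [0,0,0],"xyz": [0,0,0],"grip": -0.39},
  ],
)

```text
clock: 15.9
position: [0.6485, -0.067, 0.071]
ee_rot: [0.136, -3.139, -0.0]
force: [-0.2, 0.7, 0.5]
width: 0.695
```

Run:
```python
from ang import *
go((.65,-.06,.23),94.9);s=arm.observe();cv2.imwrite("pics/w6.png",arm.get_image("wrist"))
w=cv2.imread("pics/w6.png");g=w.max(2);print(g[230,240:430:4].tolist())
try:
  for r in(210,230,250):print(ang("pics/w6.png",s,r))
except Exception as e:print(e)
```

```text
t 15.9 pos [ 0.6485 -0.067   0.071 ] F [-0.2  0.7  0.5] w 0.695
xyz [-0.03  0.11 -2.65] twist [ 0.   -0.    0.01]
[230, 230, 229, 229, 231, 168, 176, 182, 184, 187, 188, 189, 190, 190, 195, 199, 201, 200, 72, 83, 36, 40, 42, 38, 41, 43, 36, 37, 41, 35, 85, 75, 198, 191, 195, 193, 192, 191, 186, 178, 182, 155, 159, 156, 156, 155, 155, 156]
(258, 405, 320, 358, array([-8.1, 16. ]), 'mean', np.float64(3.9), 'lat of centre vs TCP mm', np.float64(2.1))
(259, 404, 319, 358, array([-8.9, 16.2]), 'mean', np.float64(3.7), 'lat of centre vs TCP mm', np.float64(2.2))
(260, 403, 312, 357, array([-13.6,  15.8]), 'mean', np.float64(1.1), 'lat of centre vs TCP mm', np.float64(2.2))
```

The window is about 4° from vertical and the canister is trapped. I'll open the jaws and lift away.

Emit:
jog_arm(
  moves=[
    {"twist": [0,0,0],"xyz": [0,0,0],"grip": -0.39},
    {"twist": [0,0,0],"xyz": [0,0,0],"grip": -0.39},
    {"twist": [0,0,0],"xyz": [0,0,0],"grip": -0.5},
    {"twist": [0,0,0],"xyz": [0,0,0],"grip": -0.7},
    {"twist": [0,0,0],"xyz": [0,0,0],"grip": -1},
  ],
)

```text
clock: 16.58
position: [0.6485, -0.067, 0.071]
ee_rot: [-0.136, 3.139, 0.0]
force: [0.3, -1.1, -0.0]
width: 0.907
```

Emit:
jog_arm(
  moves=[
    {"twist": [0,0,0],"xyz": [0,0,0],"grip": -1},
    {"twist": [0,0,0],"xyz": [0,0,0],"grip": -1},
    {"twist": [0,0,0],"xyz": [0,0,-0.6],"grip": -1},
    {"twist": [0,0,0],"xyz": [0,0,-1.4],"grip": -1},
    {"twist": [0,0,0],"xyz": [0,0,-2.2],"grip": -1},
  ],
)

```text
clock: 17.2
position: [0.6483, -0.067, 0.2044]
ee_rot: [0.136, -3.138, -0.0]
force: [0.7, 0.3, -0.4]
width: 1.0
```

Emit:
jog_arm(
  moves=[
    {"twist": [0,0,0],"xyz": [0,0,-0.45],"grip": -1},
    {"twist": [0,0,0],"xyz": [0,0,-0.45],"grip": -1},
    {"twist": [0,0,0],"xyz": [0,0,-0.45],"grip": -1},
    {"twist": [0,0,0],"xyz": [0,0,-0.45],"grip": -1},
    {"twist": [0,0,0],"xyz": [0,0,-0.45],"grip": -1},
  ],
)

```text
clock: 17.82
position: [0.6481, -0.067, 0.229]
ee_rot: [0.136, -3.137, -0.0]
force: [-0.6, -0.0, 0.1]
width: 1.0
```

Run:
```python
from ang import *
import time
go((.65,-.06,.23),94.9)
for i in range(2):
    s=arm.observe();cv2.imwrite(f"pics/w7{i}.png",arm.get_image("wrist"))
    for r in(190,212,235):print(ang(f"pics/w7{i}.png",s,r))
    [arm.get_image("side") for _ in range(8)]
a,b=arm.get_image("scene"),arm.get_image("side")
cv2.imwrite("pics/p7.png",np.hstack([a[130:430,150:500],b[90:390,220:570]]))
```

```text
t 17.825 pos [ 0.6481 -0.067   0.229 ] F [-0.6 -0.   0.1] w 1.0
xyz [-0.04  0.11 -0.02] twist [ 0.   -0.01  0.01]
(293, 363, 323, 339, array([-7.6, 15.7]), 'mean', np.float64(4.0), 'lat of centre vs TCP mm', np.float64(1.8))
(293, 363, 323, 339, array([-7.7, 15.9]), 'mean', np.float64(4.1), 'lat of centre vs TCP mm', np.float64(1.8))
(293, 362, 323, 338, array([-7. , 15.4]), 'mean', np.float64(4.2), 'lat of centre vs TCP mm', np.float64(1.4))
(293, 363, 323, 339, array([-7.6, 15.7]), 'mean', np.float64(4.1), 'lat of centre vs TCP mm', np.float64(1.7))
(293, 363, 323, 339, array([-7.7, 15.9]), 'mean', np.float64(4.1), 'lat of centre vs TCP mm', np.float64(1.8))
(293, 362, 323, 338, array([-7. , 15.5]), 'mean', np.float64(4.3), 'lat of centre vs TCP mm', np.float64(1.4))
```

View pics/p7.png

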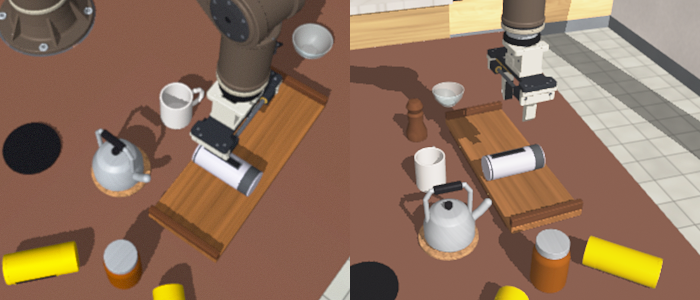

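The kettle stands on the cork. The canister is at rest with its window up (about 4° off), and everything else is where it was. Handing in.

```bash
python3 -c "
from cell import arm
print(arm.sign_off())"
```

```text
the job is handed in; nothing more can be done
None
```

I lifted the kettle by its handle off the riser, stood it upright on the cork trivet and let it go. Then I rolled the canister along the deck until its window faced up, and handed the job in; `sign_off` gives no verdict.

- **Canister:** My first push rolled it about 14° too far. I corrected it by narrowing the open jaws around it and then lifted clear. The last two wrist pictures, about 0.45 s apart, both put the window about 4° from straight up (the limit is 14°), with no movement between them.
- **Kettle:** In the last pictures it is upright with cork visible round its foot. I checked this by eye. The arm released it within about 2 mm of the trivet centre I measured.
- **Other things:** By eye, the mug, pepper mill, bowl and jar are where they started. The gripper was open and clear of everything.
- **Time:** I handed in at about 18 s of the 67 s allowed.

One measurement disagreed: a colour-mask fit of the trivet in the wrist picture was about 20 mm off. I ignored it because the scene and side cameras agreed to about 3 mm.

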